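# Press the scale's recessed calibration button with the stylus

### The job

Lift the pin stylus straight up out of its slot in the tool rack and stand it on the round mat to change your grip. Then, holding it again, push its pin into the port in the side of the scale until the recessed button is fully down for a moment, draw it out, and leave the stylus standing upright on the round mat. Leave the other two rack tools, the jar, the bottle and the bowl on the scale where they are.

Things in the scene. Friction and masses are not known exactly. Their poses are not given: they have to be found in the camera images.
- stylus_centre (a point): Pin stylus, one of three tools in the rack: black upright handle 30 (x) x 26 (y) mm on a steel foot 36 x 28 x 22 mm, 100 mm tall in all, 150 g. This point: handle's axis, 50 mm above the underside; x along the pin, z up. A 7 mm steel pin sticks out level 27 mm from the handle's front (+x), 30 mm above the underside. Behind the foot a T-shaped tongue reaches x = -31 mm, up to 24 mm height.
- stylus_tip (a point): End of the stylus pin, on its axis: 42 mm in +x and 20 mm below stylus_centre. Grip the handle above 45 mm height. At full press only 12 mm is left between the handle's front and the scale's side, no room for a finger: there pinch the handle by its flanks (fingers closing along y).
- scraper_centre (a point): Bystander tool in the rack: same handle, foot and tongue as the stylus, but a flat blade 24 wide x 4 thick x 27 mm long at the front. Point on its axis 50 mm above the underside.
- pusher_centre (a point): Bystander tool in the rack: same handle, foot and tongue as the stylus, but a short stub 16 mm diameter x 14 mm long at the front. Point on its axis 50 mm above the underside.
- rack: Fixed aluminium rack 60 x 116 x 30 mm. Origin under its middle bay; x the way the tools face; bays at y = -33, 0, 33 mm, tools in any order, undersides at 6 mm. Each tongue sits with 2 mm play in an upright T-slot: a tool comes out only straight up, 24 mm or more. Only 7 mm is free between handles, so there a tool can only be pinched front to back (fingers closing along its x).
- port (a point): Centre of the mouth of the port in the scale's side: a 14 x 14 mm square hole with a dark frame, 45 mm above the bench. y points level into the hole, z up. The button's face lies 10 mm inside. The scale is fixed, 260 (x) x 220 (y) mm, case 70 mm tall, pan top 82 mm; the port is 30 mm towards +x from the middle of its side.
- button (a joint): The spring button in the port: travel in m, 0 out, 0.005 fully down; it takes 1.2 N at first and 4.2 N at the end, and springs back.
- mat_top (a point): Centre of the top of the fixed round black rubber mat, 130 mm diameter, 4 mm thick.
- bowl_centre (a point): Bystander: steel bowl, 110 mm across, 50 mm tall, on the scale's pan; its centre.
- jar_centre (a point): Bystander: brown glass jar, 56 mm diameter, 90 mm tall, on the bench; its centre.
- bottle_centre (a point): Bystander: brown glass bottle, 66 mm diameter, 190 mm tall, on the bench; its centre.
There are look-alikes about, which are no part of the job. What is shaped like the part that bears stylus_centre but blue is not meant. Leave any blue look-alike of the rack alone.

How it is judged:
By the outcome, as a careful person would: the job done as asked, in the order asked, and still so for the second after the job is handed in, with the robot touching nothing.
It also fails if it takes over 72 s, if anything falls off the work surface, if the arm or the gripper's body presses on something with over 40 N, if the wrist force passes 120 N, or if a joint passes its speed limit or range.

### The arm

A 7-joint arm with a two-finger parallel gripper is mounted at the origin on the work surface. World frame = base frame: x ahead of the robot, y to its left, z up, the work surface at z = 0. Lengths are in m, angles in rad, forces in N, time in s.
With the tool pointing down it reaches from about 0.4 to 0.925 m from the base axis. Payload 5.6 kg.
Tool frame: the origin (TCP) lies midway between the tips of the shut fingers; the grasp point (between the pads) lies 19 mm behind it; z points along the fingers, y is the line along which they close (so a half turn about z gives the same grasp; the last joint's range is limited). The gripper opens to 85 mm and grips with 20 to 120 N. Pads are 22 mm wide; open, the fingers measure 114 mm over their backs; the gripper's body (76 mm by 85 mm) begins 54 mm behind the grasp point. The pads swing forward as they close: fully open they stand 13 mm farther back than shut.
Start: joints at [-1.186, 0.468, -0.012, 1.603, 0.006, 1.071, -0.056], TCP at [0.27, 0.591, 0.231] pointing down, gripper open.
Joint ranges: [-2.53, 2.53], [-0.31, 2.02], [-1.57, 1.55], [0.28, 2.44], [-1.29, 4.43], [0.15, 1.84], [-2.92, 2.92]. Speed limits (rad/s): [2.57, 2.57, 3.14, 3.14, 3.14, 3.14, 3.14].

### API

Orientations are given as a unit quaternion [x, y, z, w].
In Python, from workcell import env gives the robot as it stands. The module is installed in compiled form; this text tells all that it offers.
- The arm moves only by the tool drive_tool, never from a script. Its arguments are lists of equal length, an entry for each row: "offset": the shift along the tool's x, y, z normalised to -1 to 1, where 1 is 0.5 m, a list of three; "turn": the turn, a rotation vector about the tool's x, y, z normalised to -1 to 1, where 1 is 360 degrees, a list of three; "grip": the opening, from 0 (shut) to 1 (fully open). A call has 1 to 20 rows; each row is the pose to reach, as a shift and turn from the pose commanded when the call began, along the tool's axes at that moment, turning the shorter way round; what a row does not reach only later rows make up. A row lasts 1/12 s, in which the tool goes at most 41.7 mm and 7.16 degrees, less where a joint would pass 70% of its speed; a pose out of reach is approached as far as the arm can. A call with a number of a shift or a turn outside -1 to 1 is refused whole. A call with a gripper value outside its range is refused whole. The fingers move at their own pace and stop on an object; the grip force is fixed at half the most. Time passes only in rows, so rows that repeat a pose let the fingers close. It gives the time, the measured TCP pose, the force, the opening and the grip force at its end, in the units of the state.
- env.state(): the state, without advancing time (a new reading comes with each control period).
- env.snapshot(name): name is "scene" or "top" or "wrist"; returns a dict with "color" (384x512x3 uint8, red, green, blue), "K" (3x3 intrinsics, pixels), "distortion" ([k1, k2, p1, p2, k3] as OpenCV has them; the pictures are not rectified), "xyz" and "rotation" of the camera in the world; the wrist camera has in their place "mount" (4x4, takes a point from camera to tool coordinates, whose origin is the TCP and whose axes are the flange's). Camera axes: x right, y up, looking along -z (the intrinsics and any distortion apply to the point x, -y, -z); pixel columns grow to the right and rows downward; lengths in m; the calibration is good to about 2 mm. A picture is of the moment at which its call begins: read the wrist's pose just before it. There is no depth.
- env.sign_off(): hands the job in; it is judged then, once.
The state is a dict: "time": time; "qpos": joint angles; "joint_vel": joint speeds; "joint_torque": joint torques, N m; "tool_pos": TCP position; "ee_rot": TCP orientation; "wrist_force": force on the tool from outside, world axes, zero at the start; "wrist_torque": the same for the moment, N m; "width": opening from 0.0 (shut) to 1.0 (fully open); "gripper_force": force on a finger pad.
Only numpy, scipy, OpenCV 4.12 (cv2) and the standard library are available. Lean on these libraries where they do the work, as an engineer would, in place of code of your own. Each camera call takes 0.05 s, during which the arm holds its last target. There are 200 camera calls.

## Working session

There is one attempt and no reset: what is moved stays moved. The work goes in short steps, Python scripts to look and compute and a tool call to move; the robot and the scene stay as the last step left them, time stands still between calls to the robot, and variables do not carry over. Pictures are saved under pics/ and viewed, at most 10 in all, crops included, and the job is handed in when it is done.

Besides the shell and the picture viewer there is one more tool, called after "Call:" by a JSON object that holds its "api" and its "payload", one argument or row to a line. drive_tool: Moves the arm, as the interface text tells. Its arguments: {"type":"object","properties":{"offset":{"type":"array"},"turn":{"type":"array"},"grip":{"type":"array"}},"required":["offset","turn","grip"]}

```bash
mkdir -p pics; cat > h.py <<'E'
import numpy as np, cv2, pickle
from scipy.spatial.transform import Rotation as R
from workcell import env
def snap(n,tag):
    st=env.state(); s=env.snapshot(n)
    if n=='wrist':
        T=np.eye(4); T[:3,:3]=R.from_quat(st['ee_rot']).as_matrix(); T[:3,3]=st['tool_pos']
        M=T@np.array(s['mount']); s['xyz']=M[:3,3]; s['rotation']=M[:3,:3]
    pickle.dump({k:s[k] for k in('color','K','distortion','xyz','rotation')},open(f'pics/{tag}.pkl','wb'))
    return s
def load(tag): return pickle.load(open(f'pics/{tag}.pkl','rb'))
def rot(s):
    r=np.array(s['rotation'],float)
    return r if r.shape==(3,3) else R.from_quat(r).as_matrix()
def pix2z(s,uv,z):
    p=cv2.undistortPoints(np.array([[uv]],float),np.array(s['K'],float),np.array(s['distortion'],float))[0,0]
    d=rot(s)@np.array([p[0],-p[1],-1]); c=np.array(s['xyz'])
    return c+d*(z-c[2])/d[2]
def proj(s,P):
    q=(np.atleast_2d(P)-np.array(s['xyz']))@rot(s); q=q*[1,-1,-1]
    return cv2.projectPoints(q,np.zeros(3),np.zeros(3),np.array(s['K'],float),np.array(s['distortion'],float))[0][:,0]
def save(s,tag,box=None,k=1):
    im=s['color'][:,:,::-1]
    if box: im=im[box[1]:box[3],box[0]:box[2]]
    cv2.imwrite(f'pics/{tag}.png',cv2.resize(im,None,fx=k,fy=k,interpolation=cv2.INTER_CUBIC))
E
python3 - <<'E'
from h import *
st=env.state(); print({k:np.round(v,3) for k,v in st.items()})
a=snap('scene','scene0');b=snap('top','top0')
for s in(a,b): print(np.round(s['xyz'],3),np.round(rot(s),3).tolist(),np.round(s['K'],1).tolist(),s['distortion'])
save(a,'scene0',None,1.5);save(b,'top0',None,1.5)
E
```

```text
{'time': np.float64(0.0), 'qpos': array([-1.186,  0.468, -0.012,  1.604,  0.006,  1.071, -0.056]), 'joint_vel': array([-0.002,  0.   , -0.001,  0.001,  0.   ,  0.   ,  0.   ]), 'joint_torque': array([ 0.0000e+00, -5.3238e+01,  2.2000e-02, -2.5130e+01,  1.2000e-02,
        8.0000e-03,  0.0000e+00]), 'tool_pos': array([0.27 , 0.591, 0.23 ]), 'ee_rot': array([ 0.212,  0.977, -0.001, -0.   ]), 'wrist_force': array([0.869, 0.69 , 0.461]), 'wrist_torque': array([0.05 , 0.047, 0.007]), 'gripper_force': np.float64(0.0), 'width': np.float64(0.996)}
[ 1.04  -0.654  0.865] [[0.774, -0.468, 0.427], [0.633, 0.55, -0.545], [0.021, 0.692, 0.722]] [[368.1, 0.0, 257.5], [0.0, 368.1, 188.3], [0.0, 0.0, 1.0]] [0.02194398 0.         0.         0.         0.        ]
[ 0.313 -0.084  1.241] [[-0.067, 0.969, -0.237], [-0.998, -0.067, 0.01], [-0.006, 0.237, 0.971]] [[426.8, 0.0, 265.7], [0.0, 426.8, 193.4], [0.0, 0.0, 1.0]] [-0.13270328  0.          0.          0.          0.        ]
```

View pics/scene0.png

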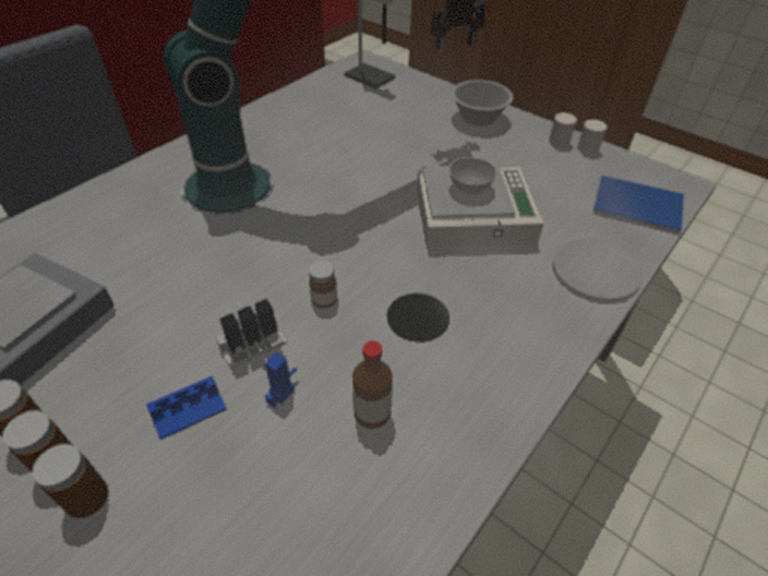

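View pics/top0.png

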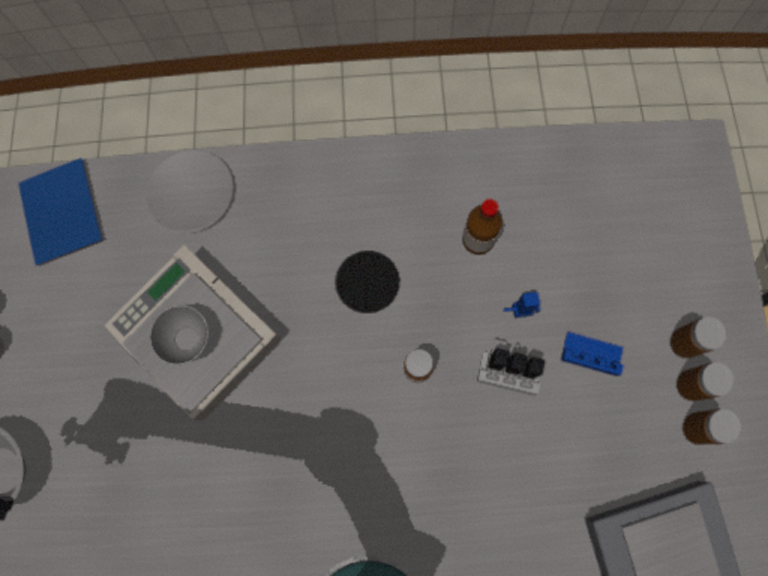

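Scene picture: the rack with three black tools is at about (250,335), the mat at (418,317), the jar at (322,285), the bottle at (372,390) and the scale port at (498,232). Blue stylus look-alike at (278,378), blue rack at (187,405). In the top picture the rack is at (512,367), the mat at (367,281), and the blue look-alikes at (526,304) and (592,353). What could be mistaken for the stylus: the three black tools and the blue one. Now a closer look at the rack and the port.

```bash
python3 - <<'E'
from h import *
a=load('scene0');b=load('top0')
c=lambda s,x,y,w,h,k:cv2.resize(s['color'][y:y+h,x:x+w,::-1],(w*k,h*k),interpolation=cv2.INTER_CUBIC)
im=np.zeros((600,800,3),np.uint8)
im[:300,:400]=c(a,142,192,50,50,8)[:300,:400] if 0 else c(a,140,195,50,50,8)[:300,:400]
im[:300,400:]=c(b,315,222,50,50,8)[:300,:400]
im[300:,:400]=c(a,305,135,40,30,10)
im[300:,400:]=c(b,120,160,80,60,5)
cv2.imwrite('pics/c1.png',im)
E
```

```text
(no output)
```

View pics/c1.png

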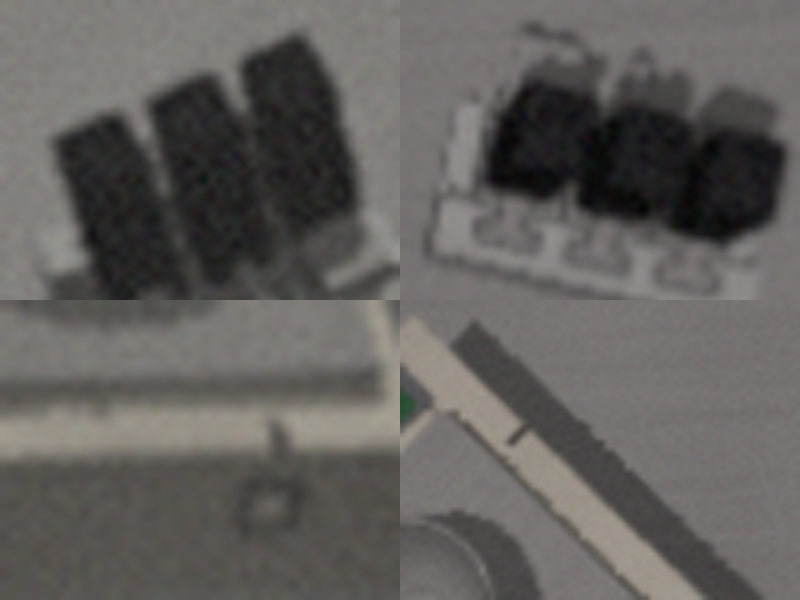

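```bash
python3 - <<'E'
from h import *
a=load('scene0');b=load('top0');np.set_printoptions(precision=4,suppress=True)
for n,uv,z in [('rackRL',(318.75,254.25),.03),('rackRR',(360,259.2),.03),('h1',(315+145/8,222+135/8),.106),('h2',(315+240/8,222+160/8),.106),('h3',(315+330/8,222+185/8),.106),('mat',(244.7,187.3),.004),('notchtop',(145.5,185),.07),('notchlow',(142,188.5),.07),('caseTop',(187/1.5,247/1.5),.07),('caseRight',(277/1.5,332/1.5),.07),('caseBot',(195/1.5,411/1.5),.07),('caseL',(105/1.5,325/1.5),.07),('jar',(418/1.5,364/1.5),.09),('bottle',(489/1.5,208/1.5),.19),('bowl',(180/1.5,333/1.5),.13)]:
    print(n,pix2z(b,uv,z))
for n,uv,z in [('port',(305+27,135+20.3),.045),('portedgetop',(305+27.5,135+15),.07),('mat',(418/1.5,317/1.5),.004),('caseR',(540/1.5,222/1.5),.07),('caseL',(425/1.5,231/1.5),.07),('h1',(140+12,195+16),.106),('h3',(140+35,195+7),.106)]: print('S',n,pix2z(a,uv,z))
s=snap('wrist','w0'); print(np.array(env.snapshot('wrist')['mount']),s['K'],s['distortion'],s['xyz'])
print(R.from_quat(env.state()['ee_rot']).as_matrix())
E
```

```text
rackRL [ 0.4214 -0.2346  0.03  ]
rackRR [ 0.3986 -0.3506  0.03  ]
h1 [ 0.4527 -0.2675  0.106 ]
h2 [ 0.442  -0.2985  0.106 ]
h3 [ 0.4314 -0.3279  0.106 ]
mat [ 0.6382 -0.0352  0.004 ]
notchtop [0.6475 0.247  0.07  ]
notchlow [0.6378 0.2573 0.07  ]
caseTop [0.7136 0.3096 0.07  ]
caseRight [0.5343 0.1356 0.07  ]
caseBot [0.3966 0.2923 0.07  ]
caseL [0.5688 0.4711 0.07  ]
jar [ 0.4549 -0.1216  0.09  ]
bottle [ 0.7066 -0.2629  0.19  ]
bowl [0.5323 0.3004 0.13  ]
S port [0.6498 0.2495 0.045 ]
S portedgetop [0.6488 0.2463 0.07  ]
S mat [ 0.6425 -0.0373  0.004 ]
S caseR [0.714  0.3158 0.07  ]
S caseL [0.536  0.1227 0.07  ]
S h1 [ 0.4301 -0.3287  0.106 ]
S h3 [ 0.4524 -0.2676  0.106 ]
[[-0.0005  0.9575  0.2886  0.0751]
 [ 1.      0.0002  0.0011  0.0006]
 [ 0.001   0.2886 -0.9575 -0.1432]
 [ 0.      0.      0.      1.    ]] [[326.3887   0.     248.463 ]
 [  0.     326.3887 190.9925]
 [  0.       0.       1.    ]] [-0.0516  0.      0.      0.      0.    ] [0.2015 0.6229 0.3736]
[[-0.9098  0.415  -0.0004]
 [ 0.415   0.9098 -0.001 ]
 [-0.0001 -0.001  -1.    ]]
```

```bash
cat >> h.py <<'E'
def go(p0,r0,p,ya):
    """offset/turn for drive_tool from commanded (p0,r0 quat) to p, tool down with tool-y at ya deg"""
    c,s=np.cos(np.radians(ya)),np.sin(np.radians(ya))
    D=R.from_matrix(np.array([[-s,c,0],[c,s,0],[0,0,-1]]).T)
    D=R.from_matrix(np.array([[-s,c,0],[c,s,0],[0,0,-1]]).T)
    r0=R.from_quat(r0)
    return np.round(r0.inv().apply(np.array(p)-p0)/.5,4), np.round((r0.inv()*D).as_rotvec()/2/np.pi,4)
def down(ya):
    c,s=np.cos(np.radians(ya)),np.sin(np.radians(ya))
    return R.from_matrix(np.array([[-s,c,0],[c,s,0],[0,0,-1]]).T).as_quat()
E
python3 - <<'E'
from h import *
st=env.state();print(go(st['tool_pos'],st['ee_rot'],[.5,.1,.32],20)); print(go([.5,.1,.32],down(20),[.49,-.31,.24],-19.5))
E
```

```text
(array([-0.8269, -0.7026, -0.1778]), array([-2.000e-04,  1.000e-04,  1.263e-01]))
(array([-0.7637, -0.2993,  0.16  ]), array([0.    , 0.    , 0.1097]))
```

Call:
{"api": "drive_tool", "payload": {
  "offset": [
    [-0.827, -0.703, -0.178],
    [-0.827, -0.703, -0.178],
    [-0.827, -0.703, -0.178],
    [-0.827, -0.703, -0.178],
    [-0.827, -0.703, -0.178],
    [-0.827, -0.703, -0.178],
    [-0.827, -0.703, -0.178],
    [-0.827, -0.703, -0.178],
    [-0.827, -0.703, -0.178],
    [-0.827, -0.703, -0.178],
    [-0.827, -0.703, -0.178],
    [-0.827, -0.703, -0.178],
    [-0.827, -0.703, -0.178],
    [-0.827, -0.703, -0.178],
    [-0.827, -0.703, -0.178],
    [-0.827, -0.703, -0.178]
  ],
  "turn": [
    [0, 0, 0.126],
    [0, 0, 0.126],
    [0, 0, 0.126],
    [0, 0, 0.126],
    [0, 0, 0.126],
    [0, 0, 0.126],
    [0, 0, 0.126],
    [0, 0, 0.126],
    [0, 0, 0.126],
    [0, 0, 0.126],
    [0, 0, 0.126],
    [0, 0, 0.126],
    [0, 0, 0.126],
    [0, 0, 0.126],
    [0, 0, 0.126],
    [0, 0, 0.126]
  ],
  "grip": [1, 1, 1, 1, 1, 1, 1, 1, 1, 1, 1, 1, 1, 1, 1, 1]
}}

```text
time: 1.53
tool_pos: [0.4999, 0.1001, 0.3201]
ee_rot: [0.573, 0.819, 0.0, -0.0]
wrist_force: [-0.8, 0.9, 0.3]
width: 1.001
gripper_force: 0.0
```

Call:
{"api": "drive_tool", "payload": {
  "offset": [
    [-0.764, -0.3, 0.16],
    [-0.764, -0.3, 0.16],
    [-0.764, -0.3, 0.16],
    [-0.764, -0.3, 0.16],
    [-0.764, -0.3, 0.16],
    [-0.764, -0.3, 0.16],
    [-0.764, -0.3, 0.16],
    [-0.764, -0.3, 0.16],
    [-0.764, -0.3, 0.16],
    [-0.764, -0.3, 0.16],
    [-0.764, -0.3, 0.16],
    [-0.764, -0.3, 0.16],
    [-0.764, -0.3, 0.16],
    [-0.764, -0.3, 0.16],
    [-0.764, -0.3, 0.16]
  ],
  "turn": [
    [0, 0, 0.11],
    [0, 0, 0.11],
    [0, 0, 0.11],
    [0, 0, 0.11],
    [0, 0, 0.11],
    [0, 0, 0.11],
    [0, 0, 0.11],
    [0, 0, 0.11],
    [0, 0, 0.11],
    [0, 0, 0.11],
    [0, 0, 0.11],
    [0, 0, 0.11],
    [0, 0, 0.11],
    [0, 0, 0.11],
    [0, 0, 0.11]
  ],
  "grip": [1, 1, 1, 1, 1, 1, 1, 1, 1, 1, 1, 1, 1, 1, 1]
}}

```text
time: 2.78
tool_pos: [0.4918, -0.3078, 0.2404]
ee_rot: [0.815, 0.579, 0.001, -0.0]
wrist_force: [0.6, 0.5, 0.8]
width: 0.998
gripper_force: 0.0
```

```bash
python3 - <<'E'
from h import *
st=env.state();print(st['time'],st['tool_pos'],st['ee_rot'],down(-19.5))
save(snap('wrist','w1'),'w1',None,1.5)
E
```

```text
2.7833 [ 0.4917884  -0.30778239  0.2403523 ] [ 8.15382932e-01  5.78921642e-01  5.66527485e-04 -2.93644692e-04] [0.81664156 0.57714519 0.         0.        ]
```

View pics/w1.png

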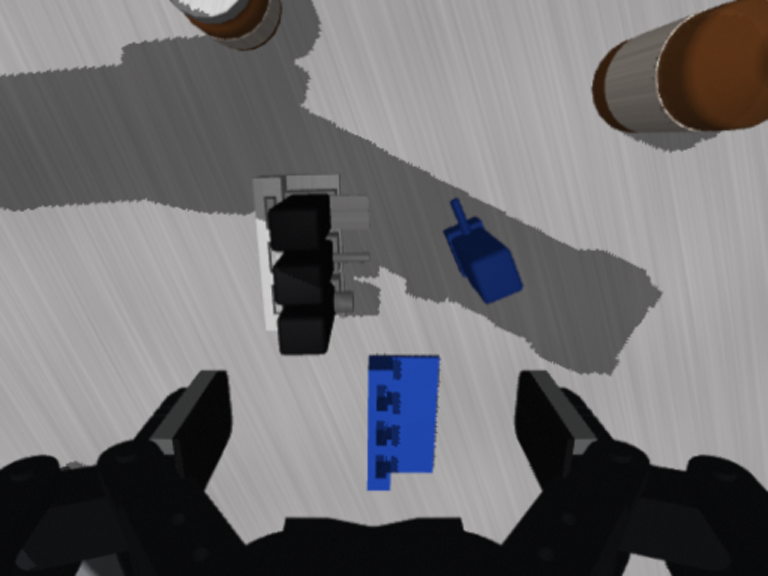

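The middle tool has the thin pin at (355,258), so it is the stylus. The wide blade (350,212) marks the scraper and the short stub (345,300) the pusher, and the blue look-alike is at (485,250). A close crop to check and measure.

```bash
python3 - <<'E'
from h import *
save(load('w1'),'w1c',(160,110,260,245),5) if 0 else save(load('w1'),'w1c',(160,112,280,240),4.6)
E
```

```text
(no output)
```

View pics/w1c.png

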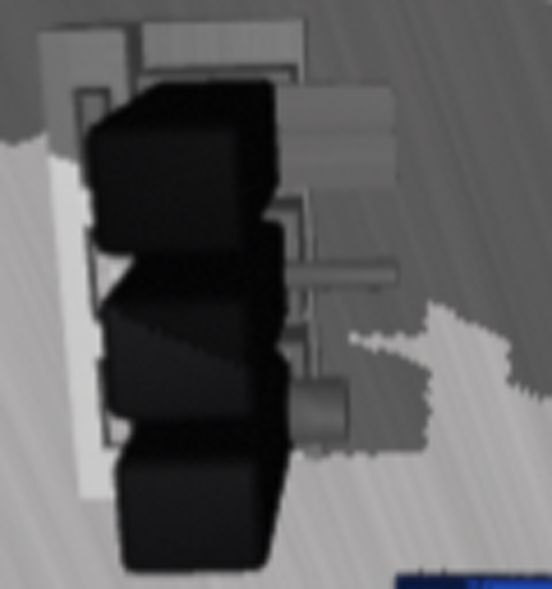

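```bash
python3 - <<'E'
from h import *
s=load('w1');np.set_printoptions(precision=4,suppress=True)
P=lambda u,v,z:pix2z(s,(160+u/4.6,112+v/4.6),z)
a,b=P(40,32,.03),P(82,497,.03);print('rear',a,b,np.linalg.norm(a-b),np.degrees(np.arctan2(*(a-b)[1::-1]))-90)
a2=P(303,20,.03);print('side',a2-a,np.linalg.norm(a2-a))
t,r=P(398,272,.036),P(285,272,.036);print('pin',t,r,np.linalg.norm(t-r),np.degrees(np.arctan2(*(t-r)[1::-1])))
H=[[(90,128),(237,128),(243,250),(100,252)],[(105,308),(245,300),(250,415),(118,418)],[(118,458),(270,452),(268,570),(125,572)]]
C=[]
for h in H:
    q=np.array([P(*u,.106) for u in h]);C.append(q.mean(0));print(q.mean(0),np.linalg.norm(q[1]-q[0]),np.linalg.norm(q[3]-q[0]))
d=C[0]-C[2];print(np.linalg.norm(d),np.degrees(np.arctan2(d[1],d[0]))-90)
# predicted corners for hypothesis
def model(o,yaw):
    c,s_=np.cos(np.radians(yaw)),np.sin(np.radians(yaw));M=np.array([[c,-s_,0],[s_,c,0],[0,0,1]])
    pts=[(-15,-13,106),(15,-13,106),(15,13,106),(-15,13,106),(42,0,36),(15,0,36)]
    return (proj(s,np.array(o+[0])+np.array(pts)/1000@M.T)-[160,112])*4.6
for y in(-15,-17.5,-20):print(y,model([t[0]-.042*np.cos(np.radians(y)),t[1]-.042*np.sin(np.radians(y))],y).round().tolist())
E
```

```text
rear [ 0.4257 -0.234   0.03  ] [ 0.3901 -0.3441  0.03  ] 0.11567465539692975 -17.936889319823322
side [ 0.0585 -0.0178  0.    ] 0.06115466360853622
pin [ 0.4856 -0.314   0.036 ] [ 0.4603 -0.3052  0.036 ] 0.02684792973853346 -19.28941191800088
[ 0.456  -0.2695  0.106 ] 0.027252895605361097 0.02347062699129155
[ 0.4458 -0.3012  0.106 ] 0.0269388275868661 0.022270004179158812
[ 0.4369 -0.3319  0.106 ] 0.030092748090642996 0.024554307695822848
0.0652070315520049 -17.044279155509642
-15 [[112.0, 440.0], [263.0, 429.0], [250.0, 301.0], [94.0, 312.0], [398.0, 272.0], [285.0, 280.0]]
-17.5 [[108.0, 428.0], [260.0, 423.0], [252.0, 294.0], [95.0, 299.0], [398.0, 272.0], [284.0, 275.0]]
-20 [[104.0, 416.0], [257.0, 418.0], [255.0, 288.0], [98.0, 287.0], [398.0, 272.0], [284.0, 271.0]]
```

```bash
python3 - <<'E'
from h import *
print(go([.49,-.31,.24],down(-19.5),[.4457,-.301,.15],-18))
E
```

```text
(array([-0.0126, -0.0895,  0.18  ]), array([ 0.    ,  0.    , -0.0042]))
```

Call:
{"api": "drive_tool", "payload": {
  "offset": [
    [-0.0126, -0.0895, 0.18],
    [-0.0126, -0.0895, 0.18],
    [-0.0126, -0.0895, 0.18],
    [-0.0126, -0.0895, 0.18],
    [-0.0126, -0.0895, 0.18],
    [-0.0126, -0.0895, 0.18],
    [-0.0126, -0.0895, 0.18]
  ],
  "turn": [
    [0, 0, -0.0042],
    [0, 0, -0.0042],
    [0, 0, -0.0042],
    [0, 0, -0.0042],
    [0, 0, -0.0042],
    [0, 0, -0.0042],
    [0, 0, -0.0042]
  ],
  "grip": [1, 1, 1, 1, 1, 1, 1]
}}

```text
time: 3.42
tool_pos: [0.4485, -0.3018, 0.1521]
ee_rot: [0.808, 0.589, 0.001, 0.002]
wrist_force: [-0.1, 0.0, -0.9]
width: 0.998
gripper_force: 0.0
```

```bash
python3 - <<'E'
from h import *
st=env.state();print(st['time'],st['tool_pos'],R.from_quat(st['ee_rot']).as_matrix().round(4))
s=snap('wrist','w2');save(s,'w2',None,1.5);print(proj(s,[[.4856,-.314,.036],[.4457,-.301,.106]])*1.5)
E
```

```text
3.4167 [ 0.44850121 -0.30181954  0.15207165] [[ 3.072e-01  9.516e-01  3.600e-03]
 [ 9.517e-01 -3.072e-01 -1.700e-03]
 [-5.000e-04  3.900e-03 -1.000e+00]]
[[445.51909701 279.51966933]
 [368.96111264 326.15622718]]
```

View pics/w2.png

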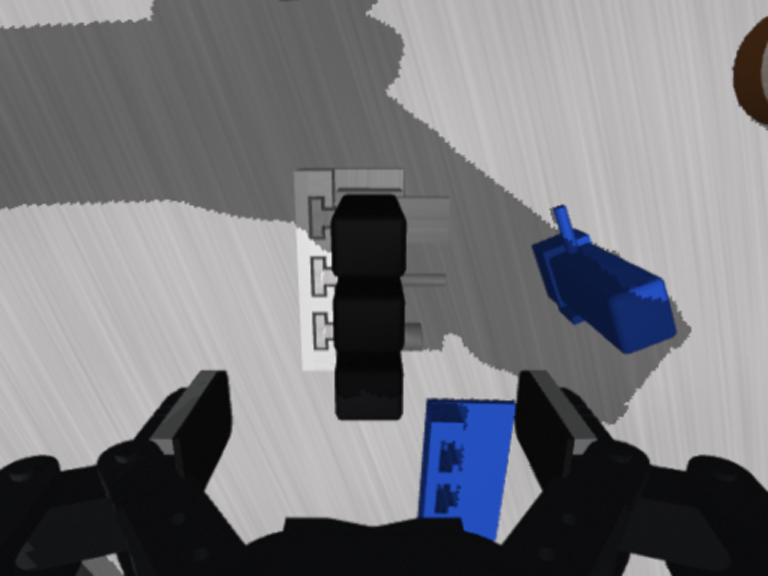

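The prediction lands on the pin tip at (446,280), and the handles line up at x = 369, so position and yaw agree. Descending to grip now.

Call:
{"api": "drive_tool", "payload": {
  "offset": [
    [0, 0, 0.06],
    [0, 0, 0.12],
    [0, 0, 0.176],
    [0, 0, 0.176],
    [0, 0, 0.176],
    [0, 0, 0.176],
    [0, 0, 0.176],
    [0, 0, 0.176],
    [0, 0, 0.176],
    [0, 0, 0.176],
    [0, 0, 0.176],
    [0, 0, 0.176],
    [0, 0, 0.176],
    [0, 0, 0.176],
    [0, 0, 0.176],
    [0, 0, 0.176]
  ],
  "turn": [
    [0, 0, 0],
    [0, 0, 0],
    [0, 0, 0],
    [0, 0, 0],
    [0, 0, 0],
    [0, 0, 0],
    [0, 0, 0],
    [0, 0, 0],
    [0, 0, 0],
    [0, 0, 0],
    [0, 0, 0],
    [0, 0, 0],
    [0, 0, 0],
    [0, 0, 0],
    [0, 0, 0],
    [0, 0, 0]
  ],
  "grip": [1, 1, 1, 1, 1, 1, 0.6, 0.3, 0.2, 0.1, 0, 0, 0, 0, 0, 0]
}}

```text
time: 4.8
tool_pos: [0.4469, -0.3015, 0.063]
ee_rot: [0.809, 0.588, 0.0, 0.0]
wrist_force: [-0.2, -0.4, 6.3]
width: 0.345
gripper_force: 59.7
```

Call:
{"api": "drive_tool", "payload": {
  "offset": [
    [0, 0, -0.01],
    [0, 0, -0.03],
    [0, 0, -0.05],
    [0, 0, -0.08],
    [0, 0, -0.12],
    [0, 0, -0.16],
    [0, 0, -0.2],
    [0, 0, -0.24],
    [0, 0, -0.24],
    [0, 0, -0.24]
  ],
  "turn": [
    [0, 0, 0],
    [0, 0, 0],
    [0, 0, 0],
    [0, 0, 0],
    [0, 0, 0],
    [0, 0, 0],
    [0, 0, 0],
    [0, 0, 0],
    [0, 0, 0],
    [0, 0, 0]
  ],
  "grip": [0, 0, 0, 0, 0, 0, 0, 0, 0, 0]
}}

```text
time: 5.63
tool_pos: [0.4469, -0.3014, 0.1835]
ee_rot: [0.809, 0.588, 0.001, 0.001]
wrist_force: [-0.8, 0.3, -3.5]
width: 0.342
gripper_force: 59.6
```

```bash
python3 - <<'E'
from h import *
p0=[.4457,-.301,.182]
print(go(p0,down(-18),[.64,-.036,.182],62))
E
```

```text
(array([0.6241, 0.2058, 0.    ]), array([ 0.    ,  0.    , -0.2222]))
```

Call:
{"api": "drive_tool", "payload": {
  "offset": [
    [0.08, 0.026, 0],
    [0.14, 0.046, 0],
    [0.2, 0.066, 0],
    [0.26, 0.086, 0],
    [0.32, 0.106, 0],
    [0.38, 0.126, 0],
    [0.44, 0.146, 0],
    [0.5, 0.166, 0],
    [0.56, 0.186, 0],
    [0.6, 0.198, 0],
    [0.624, 0.206, 0],
    [0.624, 0.206, 0],
    [0.624, 0.206, 0],
    [0.624, 0.206, 0],
    [0.624, 0.206, 0],
    [0.624, 0.206, 0],
    [0.624, 0.206, 0]
  ],
  "turn": [
    [0, 0, -0.017],
    [0, 0, -0.034],
    [0, 0, -0.051],
    [0, 0, -0.068],
    [0, 0, -0.085],
    [0, 0, -0.102],
    [0, 0, -0.12],
    [0, 0, -0.138],
    [0, 0, -0.156],
    [0, 0, -0.174],
    [0, 0, -0.19],
    [0, 0, -0.205],
    [0, 0, -0.222],
    [0, 0, -0.222],
    [0, 0, -0.222],
    [0, 0, -0.222],
    [0, 0, -0.222]
  ],
  "grip": [0, 0, 0, 0, 0, 0, 0, 0, 0, 0, 0, 0, 0, 0, 0, 0, 0]
}}

```text
time: 7.05
tool_pos: [0.6403, -0.0365, 0.1819]
ee_rot: [0.243, 0.97, -0.0, -0.0]
wrist_force: [0.4, -0.2, -1.5]
width: 0.344
gripper_force: 59.7
```

```bash
python3 - <<'E'
from h import *
st=env.state();print(st['tool_pos'],R.from_quat(st['ee_rot']).as_matrix().round(4)[:,1],st['qpos'])
s=snap('wrist','w3');a=snap('scene','s3')
im=np.zeros((384,800,3),np.uint8)
im[:,:512]=s['color'][:,:,::-1]
im[:,512:]=cv2.resize(a['color'][120:216+24,230:326-16,::-1],(288,384),interpolation=cv2.INTER_CUBIC)[:, :288] if 0 else cv2.resize(a['color'][100:228,230:326,::-1],(288,384),interpolation=cv2.INTER_CUBIC)
cv2.imwrite('pics/c3.png',im)
E
```

```text
[ 0.64025714 -0.03653172  0.18186144] [ 4.721e-01  8.815e-01 -4.000e-04] [-0.20537521  0.50910336  0.28746112  1.68427313 -0.16776863  0.97317006
  1.22149274]
```

View pics/c3.png

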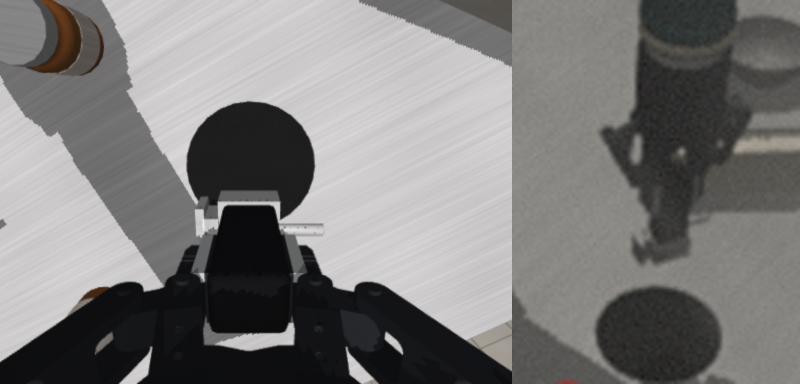

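The wrist view shows the stylus held with its pin tip at (323,229), and the mat circle centred near (250,164). Measuring both.

```bash
python3 - <<'E'
from h import *
s=load('w3');st=env.state();np.set_printoptions(precision=4,suppress=True)
for uv in[(187,162),(315,162),(250,101)]:print(pix2z(s,uv,.004))
print('mid',(pix2z(s,(187,162),.004)+pix2z(s,(315,162),.004))/2)
c=proj(s,[[.6382,-.0352,.004]]);print(c)
z=.1819-.027;t=pix2z(s,(323,229),z);r=pix2z(s,(281,228),z);print(t,t-r,np.degrees(np.arctan2((t-st['tool_pos'])[1],(t-st['tool_pos'])[0])),np.linalg.norm((t-st['tool_pos'])[:2]))
E
```

```text
[ 0.6034 -0.0866  0.004 ]
[0.664  0.0265 0.004 ]
[ 0.5811 -0.0031  0.004 ]
mid [ 0.6337 -0.03    0.004 ]
[[248.5766 168.2008]]
[0.6591 0.0016 0.1549] [0.0118 0.0207 0.    ] 63.84920366678131 0.04228191294181288
```

Call:
{"api": "drive_tool", "payload": {
  "offset": [
    [-0.001, 0, 0.06],
    [-0.001, 0, 0.12],
    [-0.001, 0, 0.17],
    [-0.001, 0, 0.21],
    [-0.001, 0, 0.23],
    [-0.001, 0, 0.235],
    [-0.001, 0, 0.239],
    [-0.001, 0, 0.242],
    [-0.001, 0, 0.242],
    [-0.001, 0, 0.242]
  ],
  "turn": [
    [0, 0, 0],
    [0, 0, 0],
    [0, 0, 0],
    [0, 0, 0],
    [0, 0, 0],
    [0, 0, 0],
    [0, 0, 0],
    [0, 0, 0],
    [0, 0, 0],
    [0, 0, 0]
  ],
  "grip": [0, 0, 0, 0, 0, 0, 0, 0, 0, 0]
}}

```text
time: 7.98
tool_pos: [0.6419, -0.0365, 0.0626]
ee_rot: [0.242, 0.97, 0.0, 0.001]
wrist_force: [0.9, 0.2, -1.8]
width: 0.345
gripper_force: 59.6
```

Call:
{"api": "drive_tool", "payload": {
  "offset": [
    [0, 0, 0],
    [0, 0, 0.001],
    [0, 0, 0.002],
    [0, 0, 0.003],
    [0, 0, 0.003]
  ],
  "turn": [
    [0, 0, 0],
    [0, 0, 0],
    [0, 0, 0],
    [0, 0, 0],
    [0, 0, 0]
  ],
  "grip": [0, 0, 0, 0, 0]
}}

```text
time: 8.4
tool_pos: [0.6415, -0.0364, 0.061]
ee_rot: [0.242, 0.97, 0.0, 0.0]
wrist_force: [-1.6, -0.4, 5.5]
width: 0.342
gripper_force: 60.8
```

Call:
{"api": "drive_tool", "payload": {
  "offset": [
    [0, 0, 0],
    [0, 0, 0],
    [0, 0, 0],
    [0, 0, 0],
    [0, 0, 0],
    [0, 0, -0.06],
    [0, 0, -0.12],
    [0, 0, -0.18],
    [0, 0, -0.2],
    [0, 0, -0.2],
    [0, 0, -0.2]
  ],
  "turn": [
    [0, 0, 0],
    [0, 0, 0],
    [0, 0, 0],
    [0, 0, 0],
    [0, 0, 0],
    [0, 0, 0],
    [0, 0, 0],
    [0, 0, 0],
    [0, 0, 0],
    [0, 0, 0],
    [0, 0, 0]
  ],
  "grip": [0.45, 0.6, 0.8, 1, 1, 1, 1, 1, 1, 1, 1]
}}

```text
time: 9.32
tool_pos: [0.6409, -0.0363, 0.1597]
ee_rot: [0.242, 0.97, 0.0, 0.0]
wrist_force: [0.1, 0.3, -1.1]
width: 0.999
gripper_force: 0.0
```

Call:
{"api": "drive_tool", "payload": {
  "offset": [
    [0, 0, 0],
    [0, 0, 0],
    [0, 0, 0],
    [0, 0, 0],
    [0, 0, 0],
    [0, 0, 0],
    [0, 0, 0],
    [0, 0, 0],
    [0, 0, 0],
    [0, 0, 0],
    [0, 0, 0],
    [0, 0, 0],
    [0, 0, 0],
    [0, 0, 0],
    [0, 0, 0],
    [0, 0, 0]
  ],
  "turn": [
    [0, 0, 0.25],
    [0, 0, 0.25],
    [0, 0, 0.25],
    [0, 0, 0.25],
    [0, 0, 0.25],
    [0, 0, 0.25],
    [0, 0, 0.25],
    [0, 0, 0.25],
    [0, 0, 0.25],
    [0, 0, 0.25],
    [0, 0, 0.25],
    [0, 0, 0.25],
    [0, 0, 0.25],
    [0, 0, 0.25],
    [0, 0, 0.25],
    [0, 0, 0.25]
  ],
  "grip": [1, 1, 1, 1, 1, 1, 1, 1, 1, 1, 1, 1, 1, 1, 1, 1]
}}

```text
time: 10.65
tool_pos: [0.6404, -0.0364, 0.1586]
ee_rot: [0.857, 0.516, -0.001, -0.0]
wrist_force: [-0.2, -0.1, -0.1]
width: 1.002
gripper_force: 0.0
```

```bash
python3 - <<'E'
from h import *
st=env.state();M=R.from_quat(st['ee_rot']).as_matrix();print(st['time'],st['tool_pos'],M.round(4)[:,1],np.degrees(np.arctan2(M[1,1],M[0,1])))
s=snap('wrist','w4');c=np.radians(62);save(s,'w4',None,1.5)
print(proj(s,[[.6415,-.0364,.104],[.6415+.042*np.cos(c),-.0364+.042*np.sin(c),.034]])*1.5)
E
```

```text
10.65 [ 0.64035552 -0.03641346  0.15856447] [ 0.8835 -0.4684 -0.0016] -27.93119608146437
[[379.04524788 316.84258288]
 [378.03395199 198.96755384]]
```

View pics/w4.png

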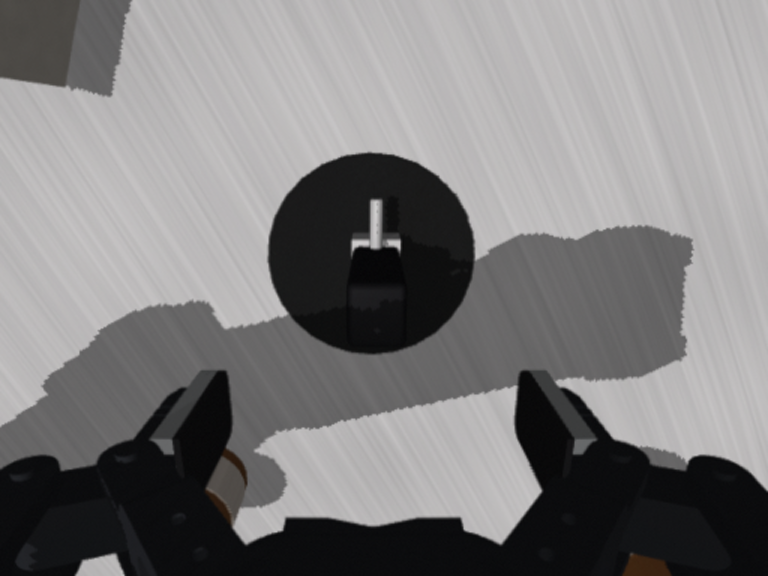

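Upright on the mat: pin tip at (376,199) and handle top at (376,317), within 1 mm of the prediction. Mat centre is about (371,253). Regripping by the flanks.

Call:
{"api": "drive_tool", "payload": {
  "offset": [
    [0, 0, 0.06],
    [0, 0, 0.12],
    [0, 0, 0.18],
    [0, 0, 0.209],
    [0, 0, 0.209],
    [0, 0, 0.209],
    [0, 0, 0.209],
    [0, 0, 0.209],
    [0, 0, 0.209],
    [0, 0, 0.209],
    [0, 0, 0.209],
    [0, 0, 0.209],
    [0, 0, 0.209],
    [0, 0, 0.209],
    [0, 0, 0.209]
  ],
  "turn": [
    [0, 0, 0],
    [0, 0, 0],
    [0, 0, 0],
    [0, 0, 0],
    [0, 0, 0],
    [0, 0, 0],
    [0, 0, 0],
    [0, 0, 0],
    [0, 0, 0],
    [0, 0, 0],
    [0, 0, 0],
    [0, 0, 0],
    [0, 0, 0],
    [0, 0, 0],
    [0, 0, 0]
  ],
  "grip": [1, 1, 1, 1, 1, 1, 0.6, 0.3, 0.2, 0.1, 0, 0, 0, 0, 0]
}}

```text
time: 11.95
tool_pos: [0.6418, -0.0365, 0.0562]
ee_rot: [0.857, 0.515, 0.001, 0.0]
wrist_force: [-0.4, -0.1, 6.4]
width: 0.294
gripper_force: 60.0
```

```bash
python3 - <<'E'
from h import *
st=env.state();print(st['tool_pos'],st['width'],st['wrist_force'])
s=load('w4')
print((pix2z(s,(268/1.5,253/1.5),.004)+pix2z(s,(474/1.5,253/1.5),.004))/2)
p=np.array(st['tool_pos']);inn=np.array([-.697,.717,0])
tgt=np.array([.648,.2465,0])-inn*(.042+.045);tgt[2]=.085+.05
print(tgt,go(p,down(-28),tgt,44))
E
```

```text
[ 0.64175612 -0.03647739  0.05623595] 0.29350225153825155 [-0.37280624 -0.14214012  6.43592554]
[ 0.64032591 -0.03004792  0.004     ]
[0.708639 0.184121 0.135   ] (array([ 0.4524, -0.089 , -0.1575]), array([ 0. ,  0. , -0.2]))
```

Call:
{"api": "drive_tool", "payload": {
  "offset": [
    [0, 0, -0.05],
    [0, 0, -0.11],
    [0.04, -0.008, -0.158],
    [0.1, -0.02, -0.158],
    [0.17, -0.034, -0.158],
    [0.24, -0.048, -0.158],
    [0.3, -0.06, -0.158],
    [0.36, -0.07, -0.158],
    [0.41, -0.08, -0.158],
    [0.44, -0.087, -0.158],
    [0.452, -0.089, -0.158],
    [0.452, -0.089, -0.158],
    [0.452, -0.089, -0.158],
    [0.452, -0.089, -0.158],
    [0.452, -0.089, -0.158],
    [0.452, -0.089, -0.158],
    [0.452, -0.089, -0.158],
    [0.452, -0.089, -0.158]
  ],
  "turn": [
    [0, 0, 0],
    [0, 0, 0],
    [0, 0, -0.017],
    [0, 0, -0.034],
    [0, 0, -0.051],
    [0, 0, -0.068],
    [0, 0, -0.085],
    [0, 0, -0.102],
    [0, 0, -0.12],
    [0, 0, -0.138],
    [0, 0, -0.156],
    [0, 0, -0.174],
    [0, 0, -0.19],
    [0, 0, -0.2],
    [0, 0, -0.2],
    [0, 0, -0.2],
    [0, 0, -0.2],
    [0, 0, -0.2]
  ],
  "grip": [0, 0, 0, 0, 0, 0, 0, 0, 0, 0, 0, 0, 0, 0, 0, 0, 0, 0]
}}

```text
time: 13.45
tool_pos: [0.7078, 0.1838, 0.134]
ee_rot: [0.392, 0.92, -0.0, -0.0]
wrist_force: [-0.8, -0.8, -1.8]
width: 0.296
gripper_force: 59.7
```

```bash
python3 - <<'E'
from h import *
st=env.state();M=R.from_quat(st['ee_rot']).as_matrix();print(st['time'],st['tool_pos'],M.round(4).tolist(),np.degrees(np.arctan2(M[1,1],M[0,1])))
s=snap('wrist','w5');save(s,'w5',None,1.5)
E
```

```text
13.45 [0.70780748 0.18380186 0.13400895] [[-0.6932, 0.7207, -0.0004], [0.7207, 0.6932, -0.0003], [0.0001, -0.0005, -1.0]] 43.887181118144866
```

View pics/w5.png

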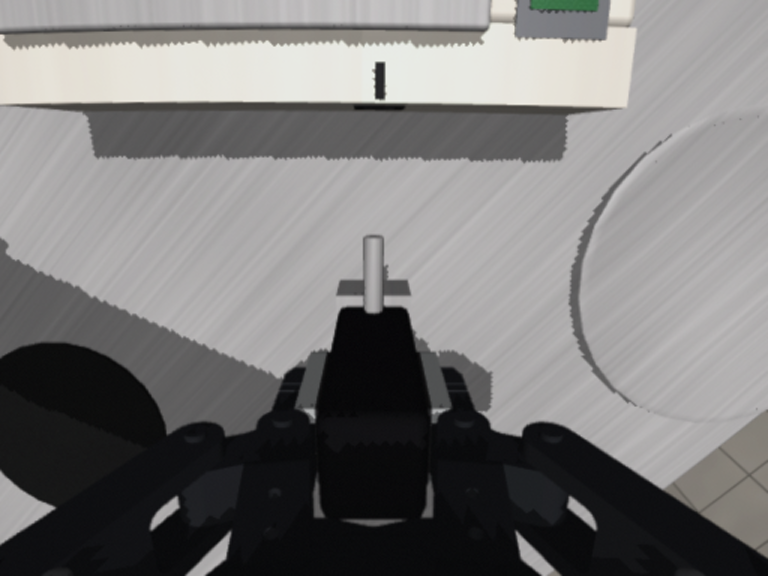

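The notch above the port is at (380,80), the dark frame at (380,107), and the case's lower edge runs from (10,104) to (628,107). Pin tip at (373,238), pin root at (373,310).

```bash
python3 - <<'E'
from h import *
s=load('w5');st=env.state();np.set_printoptions(precision=4,suppress=True)
q=lambda u,v,z:pix2z(s,(u/1.5,v/1.5),z)
L,Rr=q(20,105,.07),q(628,107,.07);d=Rr-L;yaw=np.degrees(np.arctan2(d[1],d[0]));print('edge',L,Rr,np.linalg.norm(d),yaw)
n0,n1=q(380.5,64,.07),q(379.5,98,.07);print('notch',n0,n1,np.degrees(np.arctan2(*(n0-n1)[1::-1])))
fr=q(380,105,.07);frz=q(380,107,.056);print('frame',fr,frz)
zp=st['tool_pos'][2]-.0222
t,r=q(373.5,239,zp),q(373.5,310,zp);print('pin',t,r,np.degrees(np.arctan2(*(t-r)[1::-1])),np.linalg.norm(t-r),'tip-tcp in tool',(R.from_quat(st['ee_rot']).inv().apply(t-st['tool_pos'])))
for yw in(44,43.5):
  i=np.array([-np.sin(np.radians(yw)),np.cos(np.radians(yw))]);x=np.array([i[1],-i[0]])
  print(yw,'gap',i@(fr-t)[:2],'lateral(+x scale)',x@(fr-t)[:2],x@(n1-t)[:2],'predicted corner from port +100:',fr[:2]+.1*x,Rr)
E
```

```text
edge [0.5402 0.1484 0.07  ] [0.7207 0.3194 0.07  ] 0.24869930453327027 43.43803021093963
notch [0.6378 0.2607 0.07  ] [0.6464 0.2513 0.07  ] 132.2829844041347
frame [0.6484 0.2495 0.07  ] [0.6484 0.2497 0.056 ]
pin [0.6785 0.2144 0.1119] [0.6964 0.1958 0.1119] 133.88693454258419 0.025795993113590304 tip-tcp in tool [0.0423 0.0001 0.0222]
44 gap 0.04620853602272258 lateral(+x scale) 0.0026927433491614246 0.0024900054638590787 predicted corner from port +100: [0.7203 0.319 ] [0.7207 0.3194 0.07  ]
43.5 gap 0.046230274863686166 lateral(+x scale) 0.0022894003878155384 0.002063456446801492 predicted corner from port +100: [0.7209 0.3183] [0.7207 0.3194 0.07  ]
```

Call:
{"api": "drive_tool", "payload": {
  "offset": [
    [0, 0.005, 0.06],
    [0, 0.005, 0.11],
    [0, 0.005, 0.1336],
    [0, 0.005, 0.1336],
    [0, 0.005, 0.1336],
    [0, 0.005, 0.1336],
    [0, 0.005, 0.1336],
    [0, 0.005, 0.1336],
    [0, 0.005, 0.1336]
  ],
  "turn": [
    [0, 0, 0],
    [0, 0, 0],
    [0, 0, 0],
    [0, 0, 0],
    [0, 0, 0],
    [0, 0, 0],
    [0, 0, 0],
    [0, 0, 0],
    [0, 0, 0]
  ],
  "grip": [0, 0, 0, 0, 0, 0, 0, 0, 0]
}}

```text
time: 14.25
tool_pos: [0.7104, 0.1858, 0.0688]
ee_rot: [0.391, 0.92, 0.001, 0.001]
wrist_force: [-0.4, 0.0, -3.0]
width: 0.291
gripper_force: 59.5
```

```bash
python3 - <<'E'
from h import *
st=env.state();print(st['time'],st['tool_pos'],st['wrist_force'])
s=snap('wrist','w6');a=snap('scene','s6')
M=R.from_quat(st['ee_rot']);t=st['tool_pos']+M.apply([.0423,.0001,.0222]);print('tip',t,proj(s,[t]),proj(a,[t]))
im=np.zeros((600,800,3),np.uint8)
im[:400,:400]=cv2.resize(s['color'][0:160,170:330,::-1],(400,400),interpolation=cv2.INTER_CUBIC)
u,v=proj(a,[t])[0].astype(int)
im[:400,400:]=cv2.resize(a['color'][v-30:v+20,u-25:u+25,::-1],(400,400),interpolation=cv2.INTER_CUBIC);print(u,v)
cv2.imwrite('pics/c6.png',im[:400])
E
```

```text
14.25 [0.71044774 0.18580669 0.06882845] [-0.35839971  0.04828982 -3.02291467]
tip [0.68119862 0.21634123 0.04659625] [[248.97460394 159.42777784]] [[334.99973944 164.04107326]]
334 164
```

View pics/c6.png

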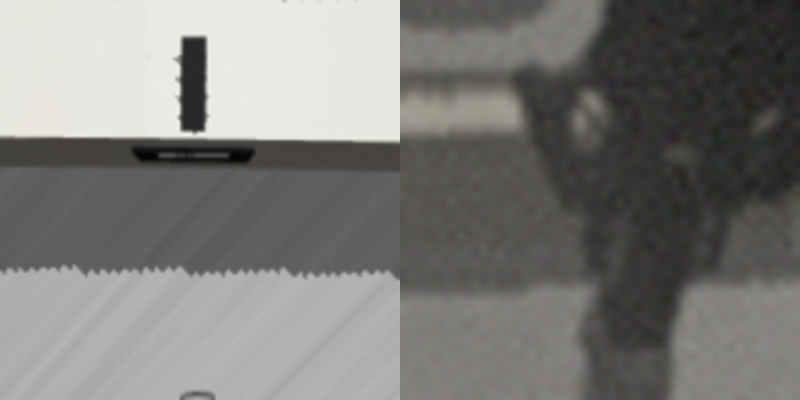

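The notch and frame are centred at about column 247.4 and the pin tip at 249.2, so the tip is about 1 mm too far along +y. I'll correct that, approach to about 10 mm from the face, and check numerically, as the ten pictures are used up.

Call:
{"api": "drive_tool", "payload": {
  "offset": [
    [0.02, -0.002, 0],
    [0.04, -0.002, 0],
    [0.055, -0.002, 0],
    [0.068, -0.002, 0],
    [0.072, -0.002, 0],
    [0.072, -0.002, 0],
    [0.072, -0.002, 0],
    [0.072, -0.002, 0],
    [0.072, -0.002, 0],
    [0.072, -0.002, 0]
  ],
  "turn": [
    [0, 0, 0],
    [0, 0, 0],
    [0, 0, 0],
    [0, 0, 0],
    [0, 0, 0],
    [0, 0, 0],
    [0, 0, 0],
    [0, 0, 0],
    [0, 0, 0],
    [0, 0, 0]
  ],
  "grip": [0, 0, 0, 0, 0, 0, 0, 0, 0, 0]
}}

```text
time: 15.18
tool_pos: [0.6844, 0.2102, 0.0675]
ee_rot: [0.391, 0.92, -0.0, 0.0]
wrist_force: [-0.2, 0.7, -1.2]
width: 0.301
gripper_force: 59.5
```

```bash
python3 - <<'E'
from h import *
st=env.state();np.set_printoptions(precision=4,suppress=True)
M=R.from_quat(st['ee_rot']);print(st['tool_pos'],M.as_matrix().round(4).tolist(),st['wrist_force'])
s=snap('wrist','w7');g=s['color'].mean(2)
t=st['tool_pos']+M.apply([.0423,.0001,.0222]);u,v=proj(s,[t])[0];print('tip',t,u,v)
i=M.apply([1,0,0])
print('rel to frame',M.inv().apply(np.array([.6484,.2495,.045])-t))
for dv in(4,8,12): 
    row=g[int(v)+dv,225:275];print(int(v)+dv,row.astype(int).tolist())
print('port proj',proj(s,[[.6484,.2495,.07],[.6464,.2513,.07],[.6484,.2495,.052]]))
for vv in range(0,int(v),4): print(vv,g[vv,228:272:2].astype(int).tolist())
E
```

```text
[0.6844 0.2102 0.0675] [[-0.6936, 0.7204, 0.0002], [0.7204, 0.6936, -0.0003], [-0.0004, -0.0, -1.0]] [-0.2419  0.6761 -1.2023]
tip [0.6551 0.2408 0.0453] 248.9788230472058 159.428619670764
rel to frame [0.011  0.0012 0.0003]
163 [93, 91, 120, 117, 88, 85, 116, 115, 90, 83, 98, 144, 125, 94, 99, 144, 122, 77, 97, 120, 135, 143, 151, 159, 159, 153, 144, 136, 121, 103, 73, 79, 82, 84, 88, 87, 83, 83, 86, 87, 82, 83, 92, 116, 92, 85, 93, 115, 91, 83]
167 [150, 149, 148, 150, 151, 153, 155, 156, 156, 157, 156, 155, 157, 158, 158, 156, 146, 93, 107, 122, 135, 144, 151, 159, 158, 152, 144, 134, 119, 105, 99, 149, 152, 154, 155, 154, 153, 153, 154, 155, 156, 157, 156, 154, 154, 153, 153, 151, 151, 151]
171 [151, 153, 155, 156, 157, 156, 156, 155, 157, 159, 158, 157, 155, 153, 152, 151, 143, 93, 108, 124, 136, 145, 152, 158, 157, 151, 143, 134, 118, 100, 74, 92, 127, 150, 153, 155, 156, 157, 156, 155, 154, 154, 153, 152, 150, 151, 153, 153, 154, 156]
port proj [[251.7718 145.7016]
 [251.3389 139.4913]
 [251.4505 139.9153]]
0 [160, 164, 160, 159, 158, 158, 158, 163, 166, 164, 164, 162, 161, 16
[... 3657 characters left out ...]
03, 203, 203, 203, 208, 208, 207, 207, 208, 195, 25, 26, 26, 27, 144, 208, 207, 208, 208, 207, 210, 209]
136 [202, 202, 202, 203, 207, 208, 207, 207, 203, 110, 26, 26, 26, 26, 107, 204, 207, 207, 207, 207, 209, 209]
140 [203, 202, 202, 203, 207, 208, 208, 208, 207, 162, 61, 48, 36, 50, 165, 207, 207, 208, 207, 208, 209, 208]
144 [90, 90, 90, 90, 91, 90, 90, 92, 92, 93, 92, 93, 95, 95, 95, 95, 97, 96, 94, 92, 107, 109]
148 [82, 82, 81, 81, 82, 83, 83, 81, 79, 80, 82, 83, 83, 83, 85, 84, 82, 80, 81, 81, 80, 80]
152 [82, 82, 81, 82, 84, 82, 79, 79, 81, 82, 82, 83, 83, 84, 82, 80, 81, 81, 80, 79, 82, 84]
156 [81, 83, 83, 83, 79, 79, 81, 82, 80, 77, 77, 78, 77, 76, 79, 81, 79, 79, 81, 83, 82, 82]
```

Call:
{"api": "drive_tool", "payload": {
  "offset": [
    [0, 0.002, 0],
    [0, 0.002, 0],
    [0.008, 0.002, 0],
    [0.016, 0.002, 0],
    [0.024, 0.002, 0],
    [0.03, 0.002, 0],
    [0.034, 0.002, 0],
    [0.036, 0.002, 0],
    [0.036, 0.002, 0],
    [0.036, 0.002, 0],
    [0.036, 0.002, 0]
  ],
  "turn": [
    [0, 0, 0],
    [0, 0, 0],
    [0, 0, 0],
    [0, 0, 0],
    [0, 0, 0],
    [0, 0, 0],
    [0, 0, 0],
    [0, 0, 0],
    [0, 0, 0],
    [0, 0, 0],
    [0, 0, 0]
  ],
  "grip": [0, 0, 0, 0, 0, 0, 0, 0, 0, 0, 0]
}}

```text
time: 16.15
tool_pos: [0.6725, 0.2242, 0.0676]
ee_rot: [0.391, 0.92, -0.0, 0.0]
wrist_force: [1.0, -0.7, -2.7]
width: 0.299
gripper_force: 59.5
```

```bash
cat > f.py <<'E'
from h import *
st=env.state();M=R.from_quat(st['ee_rot']);t=st['tool_pos']+M.apply([.0423,.0001,.0222])
print('rel frame-tip mm',(M.inv().apply(np.array([.6484,.2495,.045])-t)*1e3).round(2),'force tool',M.inv().apply(st['wrist_force']).round(2),'torque',M.inv().apply(st['wrist_torque']).round(2))
E
python3 f.py
```

```text
rel frame-tip mm [-7.38  0.09  0.34] force tool [-1.15  0.25  2.65] torque [0.01 0.01 0.03]
```

Call:
{"api": "drive_tool", "payload": {
  "offset": [
    [0.003, 0, 0],
    [0.005, 0, 0],
    [0.008, 0, 0],
    [0.01, 0, 0],
    [0.01, 0, 0],
    [0.01, 0, 0]
  ],
  "turn": [
    [0, 0, 0],
    [0, 0, 0],
    [0, 0, 0],
    [0, 0, 0],
    [0, 0, 0],
    [0, 0, 0]
  ],
  "grip": [0, 0, 0, 0, 0, 0]
}}

```text
time: 16.65
tool_pos: [0.6693, 0.2275, 0.0676]
ee_rot: [0.391, 0.92, -0.0, 0.001]
wrist_force: [0.8, -2.1, -1.7]
width: 0.296
gripper_force: 59.6
```

```bash
python3 f.py
```

```text
rel frame-tip mm [-11.97   0.1    0.36] force tool [-2.09 -0.88  1.69] torque [-0.03 -0.61  0.01]
```

Call:
{"api": "drive_tool", "payload": {
  "offset": [
    [0.002, 0, 0],
    [0.004, 0, 0],
    [0.005, 0, 0],
    [0.005, 0, 0],
    [0.005, 0, 0]
  ],
  "turn": [
    [0, 0, 0],
    [0, 0, 0],
    [0, 0, 0],
    [0, 0, 0],
    [0, 0, 0]
  ],
  "grip": [0, 0, 0, 0, 0]
}}

```text
time: 17.07
tool_pos: [0.6674, 0.2295, 0.0676]
ee_rot: [0.391, 0.92, -0.0, 0.0]
wrist_force: [2.0, -3.0, -2.9]
width: 0.298
gripper_force: 59.6
```

```bash
python3 f.py
```

```text
rel frame-tip mm [-14.66   0.07   0.38] force tool [-3.56 -0.66  2.91] torque [-0.02 -0.98  0.02]
```

Call:
{"api": "drive_tool", "payload": {
  "offset": [
    [0.001, 0, 0],
    [0.002, 0, 0],
    [0.003, 0, 0],
    [0.003, 0, 0],
    [0.003, 0, 0]
  ],
  "turn": [
    [0, 0, 0],
    [0, 0, 0],
    [0, 0, 0],
    [0, 0, 0],
    [0, 0, 0]
  ],
  "grip": [0, 0, 0, 0, 0]
}}

```text
time: 17.48
tool_pos: [0.667, 0.2299, 0.0677]
ee_rot: [0.391, 0.92, -0.0, 0.001]
wrist_force: [5.0, -4.9, -2.0]
width: 0.296
gripper_force: 59.6
```

```bash
python3 f.py
```

```text
rel frame-tip mm [-15.19   0.11   0.44] force tool [-7.    0.14  1.99] torque [-0.06 -1.51  0.01]
```

Call:
{"api": "drive_tool", "payload": {
  "offset": [
    [0.001, 0, 0],
    [0.002, 0, 0],
    [0.002, 0, 0],
    [0.002, 0, 0],
    [0.002, 0, 0]
  ],
  "turn": [
    [0, 0, 0],
    [0, 0, 0],
    [0, 0, 0],
    [0, 0, 0],
    [0, 0, 0]
  ],
  "grip": [0, 0, 0, 0, 0]
}}

```text
time: 17.9
tool_pos: [0.6669, 0.2299, 0.0678]
ee_rot: [0.392, 0.92, -0.0, 0.002]
wrist_force: [5.6, -5.1, -3.3]
width: 0.295
gripper_force: 59.6
```

```bash
python3 f.py
```

```text
rel frame-tip mm [-15.3    0.09   0.51] force tool [-7.53  0.5   3.28] torque [-0.15 -1.87  0.03]
```

The button has bottomed out: the last 1 mm of command gave only 0.1 mm of travel, at about 7.5 N. Drawing out now.

Call:
{"api": "drive_tool", "payload": {
  "offset": [
    [-0.006, 0, 0],
    [-0.014, 0, 0],
    [-0.024, 0, 0],
    [-0.036, 0, 0],
    [-0.05, 0, 0],
    [-0.075, 0, 0],
    [-0.1, 0, 0],
    [-0.13, 0, 0],
    [-0.13, 0, -0.04],
    [-0.13, 0, -0.1],
    [-0.13, 0, -0.12],
    [-0.13, 0, -0.12],
    [-0.13, 0, -0.12],
    [-0.13, 0, -0.12]
  ],
  "turn": [
    [0, 0, 0],
    [0, 0, 0],
    [0, 0, 0],
    [0, 0, 0],
    [0, 0, 0],
    [0, 0, 0],
    [0, 0, 0],
    [0, 0, 0],
    [0, 0, 0],
    [0, 0, 0],
    [0, 0, 0],
    [0, 0, 0],
    [0, 0, 0],
    [0, 0, 0]
  ],
  "grip": [0, 0, 0, 0, 0, 0, 0, 0, 0, 0, 0, 0, 0, 0]
}}

```text
time: 19.07
tool_pos: [0.7096, 0.1847, 0.1258]
ee_rot: [0.391, 0.92, -0.001, -0.001]
wrist_force: [-0.5, -0.6, -2.2]
width: 0.292
gripper_force: 59.9
```

```bash
python3 - <<'E'
from h import *
st=env.state();M=R.from_quat(st['ee_rot']);np.set_printoptions(precision=4,suppress=True)
print(st['tool_pos'],M.as_matrix().round(4).tolist(),st['wrist_force'])
print(go(st['tool_pos'],st['ee_rot'],[.640,-.033,st['tool_pos'][2]],-20))
s=snap('wrist','w8');g=s['color'].mean(2).astype(int)
u,v=proj(s,[st['tool_pos']+M.apply([.0423,.0001,.0222])])[0];print(u,v)
a=load('w5')['color'].mean(2).astype(int)
# tip row / tilt check: compare with w5 along pin columns
for c in (249,): print('now',g[140:215:3,c].tolist(),'w5',a[140:215:3,c].tolist())
E
```

```text
[0.7096 0.1847 0.1258] [[-0.6942, 0.7198, -0.0024], [0.7198, 0.6942, -0.0004], [0.0013, -0.002, -1.0]] [-0.4732 -0.6328 -2.1552]
(array([-0.2169, -0.4024,  0.0005]), array([-0.0004, -0.    ,  0.1777]))
248.97828185062596 159.43195965046834
now [179, 179, 179, 178, 175, 175, 119, 181, 180, 180, 180, 179, 177, 177, 176, 175, 175, 174, 173, 171, 171, 170, 170, 54, 8] w5 [177, 179, 177, 178, 175, 173, 126, 181, 180, 179, 179, 178, 177, 176, 175, 175, 174, 173, 173, 171, 170, 170, 169, 52, 7]
```

Call:
{"api": "drive_tool", "payload": {
  "offset": [
    [-0.03, -0.05, 0],
    [-0.06, -0.11, 0],
    [-0.09, -0.17, 0],
    [-0.12, -0.225, 0],
    [-0.15, -0.28, 0],
    [-0.18, -0.335, 0],
    [-0.205, -0.38, 0],
    [-0.217, -0.402, 0],
    [-0.217, -0.402, 0],
    [-0.217, -0.402, 0],
    [-0.217, -0.402, 0],
    [-0.217, -0.402, 0],
    [-0.217, -0.402, 0],
    [-0.217, -0.402, 0]
  ],
  "turn": [
    [0, 0, 0.017],
    [0, 0, 0.034],
    [0, 0, 0.051],
    [0, 0, 0.068],
    [0, 0, 0.085],
    [0, 0, 0.102],
    [0, 0, 0.12],
    [0, 0, 0.138],
    [0, 0, 0.156],
    [0, 0, 0.17],
    [0, 0, 0.178],
    [0, 0, 0.178],
    [0, 0, 0.178],
    [0, 0, 0.178]
  ],
  "grip": [0, 0, 0, 0, 0, 0, 0, 0, 0, 0, 0, 0, 0, 0]
}}

```text
time: 20.28
tool_pos: [0.6407, -0.0325, 0.1268]
ee_rot: [0.819, 0.573, -0.001, -0.0]
wrist_force: [0.1, -0.2, -2.1]
width: 0.297
gripper_force: 59.8
```

Call:
{"api": "drive_tool", "payload": {
  "offset": [
    [0, 0, 0.04],
    [0, 0, 0.08],
    [0, 0, 0.11],
    [0, 0, 0.125],
    [0, 0, 0.132],
    [0, 0, 0.136],
    [0, 0, 0.138],
    [0, 0, 0.138],
    [0, 0, 0.138]
  ],
  "turn": [
    [0, 0, 0],
    [0, 0, 0],
    [0, 0, 0],
    [0, 0, 0],
    [0, 0, 0],
    [0, 0, 0],
    [0, 0, 0],
    [0, 0, 0],
    [0, 0, 0]
  ],
  "grip": [0, 0, 0, 0, 0, 0, 0, 0, 0]
}}

```text
time: 21.03
tool_pos: [0.6417, -0.0328, 0.0593]
ee_rot: [0.82, 0.573, 0.001, 0.0]
wrist_force: [0.4, 1.5, -1.2]
width: 0.295
gripper_force: 59.7
```

Call:
{"api": "drive_tool", "payload": {
  "offset": [
    [0, 0, 0],
    [0, 0, 0.001],
    [0, 0, 0.002],
    [0, 0, 0.003],
    [0, 0, 0.004],
    [0, 0, 0.005],
    [0, 0, 0.005]
  ],
  "turn": [
    [0, 0, 0],
    [0, 0, 0],
    [0, 0, 0],
    [0, 0, 0],
    [0, 0, 0],
    [0, 0, 0],
    [0, 0, 0]
  ],
  "grip": [0, 0, 0, 0, 0, 0, 0]
}}

```text
time: 21.62
tool_pos: [0.6412, -0.0327, 0.0563]
ee_rot: [0.82, 0.573, 0.0, -0.0]
wrist_force: [-1.5, -0.2, 0.9]
width: 0.299
gripper_force: 60.1
```

Call:
{"api": "drive_tool", "payload": {
  "offset": [
    [0, 0, 0.001],
    [0, 0, 0.001],
    [0, 0, 0.001],
    [0, 0, 0.001],
    [0, 0, 0.001],
    [0, 0, 0.001],
    [0, 0, 0.001],
    [0, 0, -0.05],
    [0, 0, -0.11],
    [0, 0, -0.18],
    [0, 0, -0.22],
    [0, 0, -0.22],
    [0, 0, -0.22],
    [0, 0, -0.22],
    [0, 0, -0.22],
    [0, 0, -0.22]
  ],
  "turn": [
    [0, 0, 0],
    [0, 0, 0],
    [0, 0, 0],
    [0, 0, 0],
    [0, 0, 0],
    [0, 0, 0],
    [0, 0, 0],
    [0, 0, 0],
    [0, 0, 0],
    [0, 0, 0],
    [0, 0, 0],
    [0, 0, 0],
    [0, 0, 0],
    [0, 0, 0],
    [0, 0, 0],
    [0, 0, 0]
  ],
  "grip": [0, 0, 0.4, 0.6, 0.8, 1, 1, 1, 1, 1, 1, 1, 1, 1, 1, 1]
}}

```text
time: 22.95
tool_pos: [0.6403, -0.0326, 0.1645]
ee_rot: [0.82, 0.573, -0.001, -0.001]
wrist_force: [0.1, 0.5, -0.8]
width: 1.0
gripper_force: 0.0
```

```bash
python3 - <<'E'
from h import *
st=env.state();print(st['time'],st['tool_pos'],st['joint_vel'].round(3))
s=snap('wrist','w9');g=s['color'].mean(2)
c=np.radians(70);P=np.array([[.6412,-.0327,.104],[.6412+.042*np.cos(c),-.0327+.042*np.sin(c),.034]])
q=proj(s,P);print(q)
u,v=q[1];m=(g>130)[int(v)-8:int(v)+25,int(u)-15:int(u)+16];print('\n'.join(''.join('#' if k else '.' for k in r) for r in m[::2]))
# rack neighbours vs before in scene
a=load('scene0')['color'].astype(int);b=snap('scene','s9')['color'].astype(int)
D=cv2.blur(np.abs(a-b).mean(2),(3,3))>25
n,l,stt,ce=cv2.connectedComponentsWithStats(D.astype(np.uint8));print([x.tolist() for x in stt[1:] if x[4]>15])
E
```

```text
22.95 [ 0.64026425 -0.03259232  0.16448469] [ 0.001 -0.     0.001 -0.005  0.001  0.001 -0.   ]
[[252.44401202 208.87874208]
 [251.74034012 132.46935931]]
...............................
...............................
...............................
...............................
...............................
...........######..............
...........######..............
...........######..............
...........######..............
...........######..............
...........######..............
...........######..............
...........######..............
...........######..............
...........######..............
...........######..............
...........######..............
[[241, 0, 14, 16, 165], [258, 0, 15, 22, 280], [112, 12, 35, 21, 135], [154, 25, 168, 251, 10351], [131, 38, 13, 4, 25], [109, 41, 6, 13, 25], [122, 45, 9, 23, 57], [130, 44, 11, 24, 74], [130, 143, 8, 10, 53], [140, 155, 6, 3, 16], [274, 184, 14, 13, 142], [158, 203, 19, 45, 516], [271, 205, 5, 6, 22]]
```

```bash
python3 -c "
from h import *
print(env.sign_off())"
```

```text
the job is handed in; nothing more can be done
None
```

I lifted the stylus from the rack, regripped it on the mat and pressed the button until it bottomed out, then drew it out and left it standing upright on the mat; the job is handed in at about 23 s of the 72 s.

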